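# Lift the grill tray onto its stand with the spatula

## Robot

A 6-joint arm with a two-finger parallel gripper is mounted at the origin on a cart in front of the work surface, level with it; the furniture and walls round the work are solid. World frame = base frame: x ahead of the robot, y to its left, z up, the work surface at z = 0. Lengths are in m, angles in rad, forces in N, time in s.
With the tool pointing down it reaches from about 0.275 to 0.75 m from the base axis. Payload 10.2 kg.
Tool frame: the origin (TCP) lies midway between the tips of the shut fingers; the grasp point (between the pads) lies 19 mm behind it; z points along the fingers, y is the line along which they close (so a half turn about z gives the same grasp; the last joint's range is limited). The gripper opens to 85 mm and grips with 20 to 120 N. Pads are 22 mm wide; open, the fingers measure 114 mm over their backs; the gripper's body (76 mm by 85 mm) begins 54 mm behind the grasp point. The pads swing forward as they close: fully open they stand 13 mm farther back than shut.
Start: joints at [-1.404, 0.313, 1.498, -0, 1.331, -0.223], TCP at [0.199, -0.486, 0.231] pointing down, gripper open.
Joint ranges: [-2.94, 2.94], [-0.97, 2.17], [0.19, 2.56], [-1.23, 4.37], [0.02, 3.11], [-2.88, 2.88]. Speed limits (rad/s): [2.39, 2.39, 3.01, 3.14, 3.14, 3.14].

## Interface

Orientations are given as a unit quaternion [w, x, y, z].
In Python, from rig import robot gives the robot as it stands.
- The arm moves only by the tool carry_out, never from a script. Its argument "motion" is a list of rows, each a list of 6 numbers: the shift along the tool's x, y, z in m, then the turn, a rotation vector about the tool's x, y, z in degrees. In form: [[tx, ty, tz, ax, ay, az], ...]. A call has 1 to 12 rows; each row is the pose to reach, as a shift and turn from the pose commanded when the call began, along the tool's axes at that moment; what a row does not reach only later rows make up. A row lasts 1/10 s, in which the tool goes at most 50 mm and 8.59 degrees, less where a joint would pass 70% of its speed; a pose out of reach is approached as far as the arm can. A call with a gripper value outside its range is refused whole. "fingers" is the closure, from 0 (fully open) to 1 (shut), set as the call begins (left out, the last holds). The fingers move at their own pace and stop on an object; "newtons" is the grip in N (left out, the last holds). Time passes only in rows, so rows that repeat a pose let the fingers close. It gives the time, the measured TCP pose, the force, the opening and the grip force at its end, in the units of the state.
- robot.sense(): the state, without advancing time (a new reading comes with each control period).
- robot.capture(name): name is "side" or "top"; returns a dict with "image" (384x512x3 uint8, blue, green, red), "z_map" (384x512 float32, m along the optical axis (not along the pixel's ray), 0 where there is no reading), "fx", "fy", "cx", "cy" (pixels), "eye" and "rotation" of the camera in the world. Camera axes: x right, y down, z forward; pixel columns grow to the right and rows downward; lengths in m; the calibration is good to about 2 mm. A picture is of the moment at which its call begins.
- robot.finish_job(): hands the job in; it is judged then, once.
The state is a dict: "time_s": time; "joint_pos": joint angles; "qd": joint speeds; "tau": joint torques, N m; "ee_pos": TCP position; "eef_rot": TCP orientation; "ft_force": force on the tool from outside, world axes, zero at the start; "wrist_torque": the same for the moment, N m; "gripper_width": opening from 0.0 (shut) to 1.0 (fully open); "finger_force": force on a finger pad.
Only numpy, scipy, OpenCV 4.12 (cv2) and the standard library are available. Lean on these libraries where they do the work, as an engineer would, in place of code of your own. Each camera call takes 0.05 s, during which the arm holds its last target. There are 200 camera calls.

## Task

Slide the spatula's blade under the small grill tray, lift it and set it down squarely in the middle of the two-slat wooden stand, a runner on each slat. Draw the blade out and lay the spatula back flat on the wooden board, clear of the tray and stand. Do not touch the tray with the gripper or arm: only the spatula may move it. Leave the mug, spice jar and shaker where they are.

Things in the scene. Friction and masses are not known exactly. Their poses are not given: they have to be found in the camera images.
- spatula_grip (a point): Centre of the spatula's level black handle: 90 mm long (its x), 20 mm wide (y, flat sides to grip), 24 mm high. z up, x towards the blade's tip. The blade's middle is 100 mm ahead of this point in x and its underside 70 mm below. Two steep rods join the blade's rear end (50 mm ahead) to the handle's front end (45 mm ahead).
- spatula: Loose steel spatula, about 110 g, that stands by itself flat on its blade with the handle raised. Origin at the middle of the blade's underside; x to the tip, z up. Blade 100 mm long (x), 60 mm wide (y), 3 mm thick. At the start it lies crosswise, tip to the robot's left.
- tray: Shallow dark steel grill tray, loose, about 110 g: 96 mm deep (x), 130 wide (y), 22 high. Origin under its middle, level with its runners' feet; z up, x away from the robot within 15 degrees. It stands on two runners along x, 10 mm wide and 10 high, centred 58 mm either side of the middle; between them a space 106 mm wide and 10 high is open from front to back.
- stand: Fixed dark wooden stand: two flat slats along x, 140 mm long, 38 wide, tops 35 mm above the origin, centred 61 mm either side of the middle; the lane between them is 84 mm wide, with only two cross bars 7 mm high low down in it. Origin under its middle; z up, x along the lane, away from the robot within 15 degrees. Left or right of the tray.
- cover: Fixed light wooden board over the hob, 480 mm (x) by 540 mm (y), 12 mm thick; origin at the middle of its underside, so its top is 12 mm above; the spatula, tray and stand are all on it.
- mug: Brown mug, a bystander, on the worktop left of the board; origin under its middle.
- spice: Spice jar, 46 mm wide, 106 mm high, a bystander, at the board's near left corner; origin under its middle.
- shaker: Small shaker, 44 mm wide, 90 mm high, a bystander, on the worktop right of the board; origin under its middle.

How it is judged:
On the way:
1. the tray is carried on the spatula, at least 15 mm clear of the board, touching neither board nor stand (height (world z) of tray above 0.027 m and contact force between spatula and tray above 0.3 N and contact force between tray and cover below 0.05 N and contact force between tray and stand below 0.05 N), for 0.2 s.
At the end, for the whole second after the job is handed in: Tray level on the slats (height 4 mm, 4 deg), within 30 mm along and 18 mm across of the stand's middle, turned under 11 deg from it; spatula flat on the board (5 mm, 4 deg), touching neither tray nor stand; both at rest (z of tray in the frame of stand between 0.031 and 0.039 m and angle between each of tray, spatula's own z axis and vertical below 0.07 rad and x of tray in the frame of stand between -0.03 and 0.03 m and y of tray in the frame of stand between -0.018 and 0.018 m and angle between the x axis of tray and the x axis of stand, either way round below 0.2 rad and contact force between tray and stand above 0.3 N and contact force between spatula and tray below 0.02 N and contact force between spatula and stand below 0.02 N and height (world z) of spatula between 0.008 and 0.017 m and contact force between spatula and cover above 0.3 N and linear speed of each of tray, spatula below 0.02 m/s).
It fails at once if the gripper or arm touches the tray (contact force between any of the fingers, the arm and tray above 0.5 N).
It fails at once if the tray tips over 30 degrees (angle between tray's own z axis and vertical above 0.52 rad).
It fails at once if the mug is knocked over or pushed more than 30 mm (distance of mug from where it was at the start of the episode above 0.03 m or angle between mug's own z axis and vertical above 0.4 rad).
It fails at once if the spice jar is knocked over or pushed more than 30 mm (distance of spice from where it was at the start of the episode above 0.03 m or angle between spice's own z axis and vertical above 0.4 rad).
It fails at once if the shaker is knocked over or pushed more than 30 mm (distance of shaker from where it was at the start of the episode above 0.03 m or angle between shaker's own z axis and vertical above 0.4 rad).
It also fails if it takes over 67 s, if anything falls off the work surface, if the arm or the gripper's body presses on something with over 40 N, if the wrist force passes 120 N, or if a joint passes its speed limit or range.

## Working session

There is one attempt and no reset: what is moved stays moved. The work goes in short steps, Python scripts to look and compute and a tool call to move; the robot and the scene stay as the last step left them, time stands still between calls to the robot, and variables do not carry over. Pictures are saved under pics/ and viewed, at most 10 in all, crops included, and the job is handed in when it is done.

Besides the shell and the picture viewer there is one more tool, called after "Request:" as a command line: name --pt "numbers of a row" for each row, then --argument value for the rest. carry_out: Moves the arm, as the interface text tells. Its arguments: {"type":"object","properties":{"motion":{"type":"array","items":{"type":"array","items":{"type":"number"}}},"fingers":{"type":"number"},"newtons":{"type":"number"}},"required":["motion"]}

```bash
mkdir -p pics
cat > h.py <<'E'
import numpy as np, cv2
from rig import robot
def cap(n):
    c=robot.capture(n); z=c["z_map"]; v,u=np.mgrid[0:z.shape[0],0:z.shape[1]]
    P=np.stack([(u-c["cx"])/c["fx"]*z,(v-c["cy"])/c["fy"]*z,z],-1)
    W=P@np.array(c["rotation"]).T+np.array(c["eye"]); W[z==0]=np.nan
    return c,W
E
python3 - <<'E'
from h import *
print(robot.sense())
for n in("top","side"):
    c,W=cap(n); cv2.imwrite(f"pics/{n}0.png",c["image"]); np.save(n+"0.npy",W); print(n,c["eye"],c["rotation"],c["fx"])
E
```

```text
{'time_s': 0.0, 'joint_pos': array([-1.40444003e+00,  3.13430498e-01,  1.49846083e+00,  1.55670636e-05,
        1.33098992e+00, -2.23397717e-01]), 'qd': array([ 3.63915294e-06, -3.63899487e-05,  7.34909393e-04,  6.17553800e-04,
        1.53055840e-03, -1.61758938e-03]), 'tau': array([ 9.68833738e-04, -4.12261963e+01, -2.59747320e+01, -1.49084399e-04,
        4.06236053e-03,  4.19962612e-05]), 'ee_pos': array([ 0.1994283 , -0.48536287,  0.23073611]), 'eef_rot': array([-6.43820606e-04,  9.81071649e-01,  1.93644012e-01,  2.59298824e-05]), 'ft_force': array([ 0.81338329,  0.05344126, -0.53920161]), 'wrist_torque': array([ 0.02855806, -0.06839307,  0.04142834]), 'finger_force': 0.0, 'gripper_width': 0.9976317378700116}Traceback (most recent call last):
  File "<stdin>", line 4, in <module>
  File "h.py", line 6, in cap
    W=P@np.array(c["rotation"]).T+np.array(c["eye"]); W[z==0]=np.nan
      ~^~~~~~~~~~~~~~~~~~~~~~~~~~
ValueError: matmul: Input operand 1 has a mismatch in its core dimension 0, with gufunc signature (n?,k),(k,m?)->(n?,m?) (size 4 is different from 3)
```

Rotation is a quaternion.

```bash
cat > h.py <<'E'
import numpy as np, cv2
from rig import robot
from scipy.spatial.transform import Rotation as R
def rot(q): return R.from_quat(q,scalar_first=True)
def cap(n):
    c=robot.capture(n); z=c["z_map"]; v,u=np.mgrid[0:z.shape[0],0:z.shape[1]]
    P=np.stack([(u-c["cx"])/c["fx"]*z,(v-c["cy"])/c["fy"]*z,z],-1)
    W=P@rot(c["rotation"]).as_matrix().T+np.array(c["eye"]); W[z==0]=np.nan
    return c,W
E
python3 - <<'E'
from h import *
for n in("top","side"):
    c,W=cap(n); cv2.imwrite(f"pics/{n}0.png",c["image"]); np.save(n+"0.npy",W); print(n,c["eye"],c["rotation"],c["fx"])
E
```

```text
top [0.27360424 0.09245934 1.37527088] [-0.07188313  0.7144125  -0.69250689  0.06986991] 389.80765005815516
side [ 0.57722494 -0.92033167  0.70041737] [-0.4860649   0.87351621  0.02645846 -0.00320955] 447.4713691390522
```

View pics/top0.png

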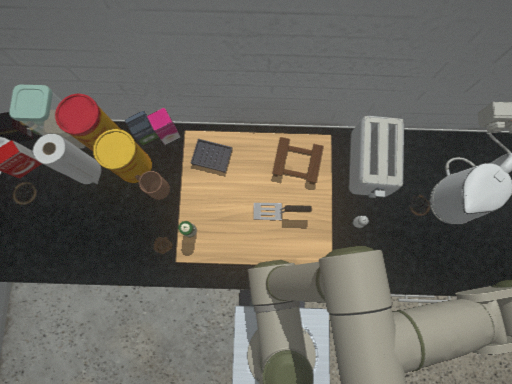

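View pics/side0.png

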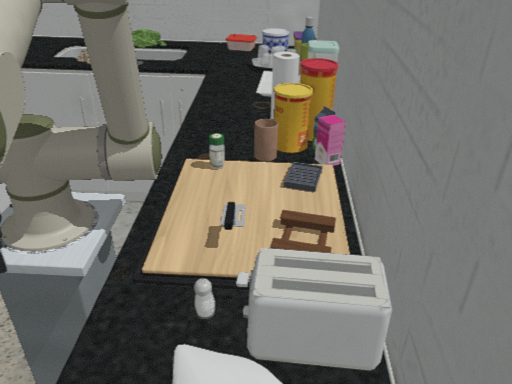

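The top view shows the tray at pixel (212,157), stand at (299,160), spatula blade at (268,211) and handle at (297,209), spice jar at (187,229), mug at (153,184), shaker at (361,221). Next I measure poses from depth.

```bash
cat >> h.py <<'E'
def rect(W,box,lo,hi,im=None,mask=None):
    u0,v0,u1,v1=box; S=W[v0:v1,u0:u1]; m=(S[...,2]>lo)&(S[...,2]<hi)
    if mask is not None: m&=mask[v0:v1,u0:u1]
    p=S[m]; (c,s,a)=cv2.minAreaRect((p[:,:2]*1000).astype(np.float32))
    return len(p),np.round(c,1),np.round(s,1),round(a,1),np.round(np.median(p[:,2])*1000,1)
E
python3 - <<'E'
from h import *
W=np.load("top0.npy"); S=np.load("side0.npy"); im=cv2.imread("pics/top0.png").astype(int)
print("board",rect(W,(165,115,345,280),.005,.0145))
print("tray",rect(W,(185,133,240,180),.022,.06), rect(W,(185,133,240,180),.026,.06))
print("stand",rect(W,(265,130,330,190),.038,.07))
print("handle",rect(W,(245,195,320,225),.06,.11))
sat=im.max(2)-im.min(2)
print("blade",rect(W,(245,195,285,230),.0,.03,mask=sat<45))
print("S tray",rect(S,(275,155,335,200),.026,.05)); print("S stand",rect(S,(262,205,345,260),.04,.06)); print("S handle",rect(S,(215,195,255,240),.06,.11))
print("spice",rect(W,(175,218,200,240),.08,.12),"mug",rect(W,(135,165,172,203),.06,.12),"shaker",rect(W,(350,210,372,232),.06,.12))
np.set_printoptions(linewidth=250)
E
python3 - <<'E'
import cv2,numpy as np
a=cv2.imread("pics/top0.png")[125:240,180:335]
cv2.imwrite("pics/crop0.png",cv2.resize(a,None,fx=5,fy=5,interpolation=cv2.INTER_CUBIC))
E
```

```text
board (14684, array([549. , 108.9]), array([538.6, 657.5]), 0.1, np.float64(11.0))
tray (899, array([684.6, 258.4]), array([131.3, 129.4]), 77.3, np.float64(27.5)) (604, array([668.5, 261.9]), array([131.4,  97. ]), 77.7, np.float64(29.0))
stand (816, array([657.9, -47.1]), array([160.4, 140.5]), 79.1, np.float64(46.3))
handle (177, array([476.5, -42. ]), array([20.3, 91.4]), 1.0, np.float64(92.4))
blade (429, array([462.8,  51.3]), array([ 83., 109.]), 2.0, np.float64(13.5))
S tray (657, array([685.3, 308.6]), array([236.6, 108.2]), 70.5, np.float64(28.6))
S stand (1079, array([658.1, -44.5]), array([162.7, 139.6]), 79.6, np.float64(46.5))
S handle (249, array([476.9, -44.6]), array([20.2, 91.6]), 1.1, np.float64(92.3))
spice (161, array([397.8, 320.8]), array([43.7, 43.4]), 3.2, np.float64(116.1)) mug (386, array([557. , 462.6]), array([113.7,  77.2]), 51.7, np.float64(93.2)) shaker (83, array([ 445.7, -267.2]), array([30.1, 33. ]), 46.3, np.float64(71.3))
```

View pics/crop0.png

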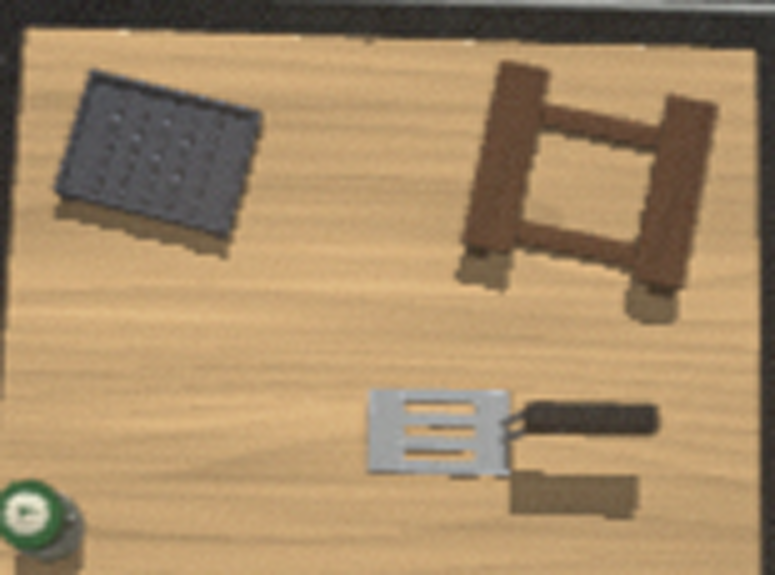

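```bash
cat >> h.py <<'E'
def rel(p,yaw):
    "shift (mm) and turn (deg) in tool axes from the measured pose to TCP p (mm), tool down, tool x at yaw (deg)"
    s=robot.sense(); Q=rot(s["eef_rot"]); T=R.from_euler("z",yaw,degrees=True)*R.from_euler("x",180,degrees=True)
    print(round(s["time_s"],2),"shift mm",np.round(Q.inv().apply(np.array(p)-s["ee_pos"]*1000),1),"turn",np.round(np.degrees((Q.inv()*T).as_rotvec()),2),
     "| TCP",np.round(s["ee_pos"]*1000,1),"F",np.round(s["ft_force"],1),"w",round(s["gripper_width"],3),"q6",round(s["joint_pos"][5],2))
E
python3 -c "
from h import *
rel((476.7,-43.3,170),91)"
```

```text
0.15 shift mm [ 424.5 -303.5   61.3] turn [-4.000e-02 -4.000e-02 -6.866e+01] | TCP [ 199.4 -485.4  230.9] F [-0.3 -0.4 -0.3] w 0.999 q6 -0.22
```

Request:
carry_out --pt "0.035 -0.025 0.005 0 0 -6" --pt "0.071 -0.05 0.01 0 0 -12" --pt "0.106 -0.076 0.015 0 0 -18" --pt "0.142 -0.101 0.02 0 0 -24" --pt "0.178 -0.127 0.025 0 0 -30" --pt "0.214 -0.152 0.03 0 0 -36" --pt "0.25 -0.178 0.036 0 0 -42" --pt "0.286 -0.204 0.041 0 0 -48" --pt "0.321 -0.23 0.046 0 0 -54" --pt "0.357 -0.255 0.051 0 0 -60" --pt "0.392 -0.28 0.056 0 0 -65" --pt "0.4245 -0.3035 0.061 0 0 -68.7" --fingers 0

```text
time_s: 1.35
ee_pos: [0.4775, -0.0417, 0.17]
eef_rot: [-0.0, 0.699, 0.715, -0.0]
ft_force: [0.8, 0.0, -0.9]
gripper_width: 1.001
finger_force: 0.0
```

Request:
carry_out --pt "0 0 0 0 0 0" --pt "0 0 0 0 0 0" --pt "0 0 0 0 0 0"

```text
time_s: 1.65
ee_pos: [0.4765, -0.0443, 0.1703]
eef_rot: [0.0, 0.701, 0.713, -0.0]
ft_force: [0.6, 1.0, -0.6]
gripper_width: 1.0
finger_force: 0.0
```

```bash
python3 -c "
from h import *
rel((476.7,-43.3,61),91)
S=cap('side')[1]; print(rect(S,(215,195,255,240),.06,.096))"
```

```text
1.65 shift mm [  1.    0.2 109.3] turn [-0.01  0.01 -0.05] | TCP [476.5 -44.3 170.3] F [ 0.6  1.  -0.6] w 1.0 q6 -0.35
(246, array([476.7, -44.9]), array([20. , 90.7]), 0.8, np.float64(92.5))
```

Handle is confirmed; I descend and grip.

Request:
carry_out --pt "0 0 0.015 0 0 0" --pt "0 0 0.035 0 0 0" --pt "0 0 0.06 0 0 0" --pt "0 0 0.08 0 0 0" --pt "0 0 0.095 0 0 0" --pt "0 0 0.104 0 0 0" --pt "0 0 0.109 0 0 0" --pt "0 0 0.109 0 0 0"

```text
time_s: 2.5
ee_pos: [0.4767, -0.044, 0.0613]
eef_rot: [-0.0, 0.701, 0.713, -0.0]
ft_force: [-0.6, 0.7, 0.7]
gripper_width: 1.002
finger_force: 0.0
```

Request:
carry_out --pt "0 0 0 0 0 0" --pt "0 0 0 0 0 0" --pt "0 0 0 0 0 0" --pt "0 0 0 0 0 0" --pt "0 0 0 0 0 0" --pt "0 0 0 0 0 0" --pt "0 0 0 0 0 0" --pt "0 0 0 0 0 0" --pt "0 0 0 0 0 0" --pt "0 0 0 0 0 0" --fingers 1 --newtons 110

```text
time_s: 3.5
ee_pos: [0.477, -0.0437, 0.0615]
eef_rot: [0.0, 0.701, 0.713, 0.0]
ft_force: [-1.7, 0.3, 5.7]
gripper_width: 0.218
finger_force: 107.0
```

```bash
python3 -c "
from h import *
rel((476.7,-43.3,61),91)"
```

```text
3.5 shift mm [ 0.4 -0.3  0.5] turn [0.02 0.01 0.04] | TCP [477.  -43.7  61.5] F [-1.7  0.3  5.7] w 0.218 q6 -0.35
```

Request:
carry_out --pt "0 0 -0.004 0 0 0" --pt "0 0 -0.012 0 0 0" --pt "0 0 -0.025 0 0 0" --pt "0 0 -0.04 0 0 0" --pt "0 0 -0.055 0 0 0" --pt "0 0 -0.07 0 0 0" --pt "0 0 -0.085 0 0 0" --pt "0 0 -0.1 0 0 0" --pt "0 0 -0.107 0 0 0" --pt "0 0 -0.109 0 0 0" --pt "0 0 -0.109 0 0 0" --pt "0 0 -0.109 0 0 0"

```text
time_s: 4.7
ee_pos: [0.4765, -0.0435, 0.1697]
eef_rot: [-0.001, 0.701, 0.713, -0.0]
ft_force: [0.8, 0.0, -2.5]
gripper_width: 0.216
finger_force: 107.2
```

```bash
python3 -c "
from h import *
rel((459.5,280,171),-6)
c,S=cap('side'); cv2.imwrite('pics/s1.png',cv2.resize(c['image'][120:260,150:350],None,fx=4,fy=4))"
```

```text
4.7 shift mm [323.7 -11.2  -1.2] turn [-7.000e-02  4.000e-02  9.703e+01] | TCP [476.5 -43.5 169.7] F [ 0.8  0.  -2.5] w 0.216 q6 -0.35
```

View pics/s1.png

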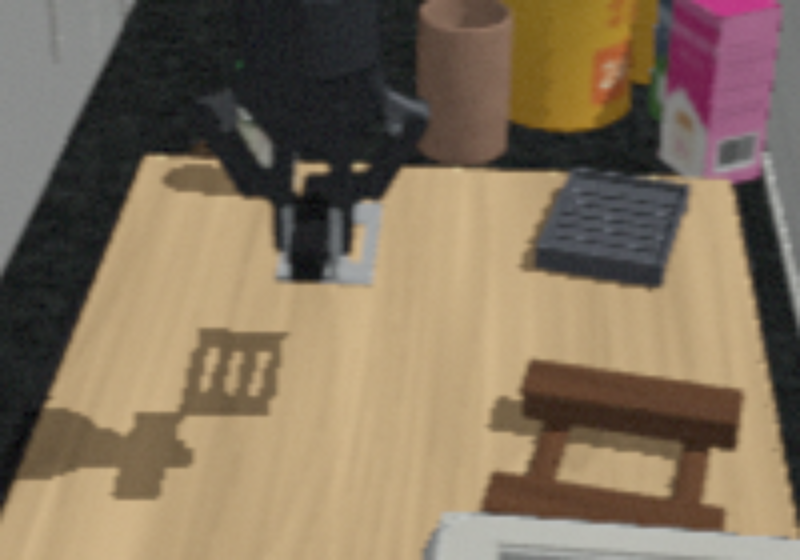

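The spatula hangs level in the gripper (crop pixel (325,240)) well above the board. Swing to the entry position.

Request:
carry_out --pt "0.01 0 0 0 0 4" --pt "0.035 -0.001 0 0 0 12" --pt "0.065 -0.002 0 0 0 20" --pt "0.098 -0.003 0 0 0 28.5" --pt "0.131 -0.004 0 0 0 37" --pt "0.164 -0.005 0 0 0 45.5" --pt "0.197 -0.006 0 0 0 54" --pt "0.23 -0.007 0 0 0 62.5" --pt "0.262 -0.008 0 0 0 71" --pt "0.29 -0.01 0 0 0 79.5" --pt "0.312 -0.011 0 0 0 88" --pt "0.324 -0.011 -0.001 0 0 96.5"

```text
time_s: 5.95
ee_pos: [0.4592, 0.2817, 0.1705]
eef_rot: [0.0, 0.999, -0.05, -0.001]
ft_force: [0.1, -0.8, -1.7]
gripper_width: 0.218
finger_force: 107.1
```

Request:
carry_out --pt "0 0 0 0 0 0.5" --pt "0 0 0 0 0 0.5" --pt "0 0 0 0 0 0.5" --pt "0 0 0 0 0 0.5"

```text
time_s: 6.35
ee_pos: [0.4601, 0.2795, 0.1713]
eef_rot: [0.0, 0.999, -0.052, -0.0]
ft_force: [-0.5, -0.3, -0.4]
gripper_width: 0.215
finger_force: 107.4
```

```bash
python3 -c "
from h import *
rel((459.5,280,64.5),-6)
for n in ('side','top'):
  c,W=cap(n); np.save(n+'1.npy',W); cv2.imwrite('pics/%s2.png'%n,c['image'])
im=c['image'];print(rect(W,(180,195,240,245),.16,.21))
a=cv2.imread('pics/side2.png')
cv2.imwrite('pics/both2.png',np.hstack([cv2.resize(a[110:210,200:350],(600,400)),]))
"
```

```text
6.35 shift mm [ -0.6  -0.5 106.8] turn [0.01 0.01 0.08] | TCP [460.1 279.5 171.3] F [-0.5 -0.3 -0.4] w 0.215 q6 2.0
(0, array([0., 0.]), array([0., 0.]), 0.0, np.float64(nan))
  return _methods._mean(a, axis=axis, dtype=dtype,
  ret = ret.dtype.type(ret / rcount)
```

View pics/side2.png

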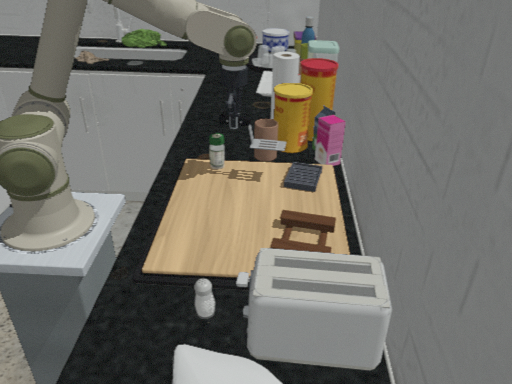

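Blade at side pixels (268,144), level-looking, tray at (303,177), jar (216,150). Check blade position and slope from the depth before descending.

```bash
python3 -c "
from h import *
S=np.load('side1.npy'); B=S[130:156,246:292]; m=(B[...,2]>.105)&(B[...,2]<.14)&(B[...,0]<.63)&(B[...,1]<.33)&(B[...,1]>.2)
p=B[m]*1000; print(len(p),cv2.minAreaRect(p[:,:2].astype(np.float32)))
A=np.c_[p[:,:2]-p[:,:2].mean(0),np.ones(len(p))]; print(np.linalg.lstsq(A,p[:,2],rcond=None)[0],p.min(0),p.max(0))
"
```

```text
324 ((557.1779174804688, 267.33489990234375), (66.50276184082031, 101.2448501586914), 83.66431427001953)
[-2.24012711e-02 -4.43564651e-03  1.24284624e+02] [505.29595164 232.17642244 119.83962876] [609.55642867 304.18491896 138.5945913 ]
```

Request:
carry_out --pt "0 0 0.005 0 0 0" --pt "0 0 0.018 0 0 0" --pt "0 0 0.035 0 0 0" --pt "0 0 0.052 0 0 0" --pt "0 0 0.069 0 0 0" --pt "0 0 0.084 0 0 0" --pt "0 0 0.094 0 0 0" --pt "0 0 0.101 0 0 0" --pt "0 0 0.105 0 0 0" --pt "0 0 0.107 0 0 0" --pt "0 0 0.107 0 0 0" --pt "0 0 0.107 0 0 0"

```text
time_s: 7.65
ee_pos: [0.4602, 0.2802, 0.0647]
eef_rot: [-0.0, 0.999, -0.052, 0.0]
ft_force: [0.3, -0.2, -1.9]
gripper_width: 0.219
finger_force: 107.4
```

```bash
python3 -c "
from h import *
rel((564,269,64.5),-6)
c,W=cap('side')
p=W[155:200,275:330].reshape(-1,3)
print('tray',rect(W,(282,155,330,192),.027,.045),'jar',rect(W,(205,128,230,172),.09,.125))
cv2.imwrite('pics/s3.png',cv2.resize(c['image'][120:210,195:345],None,fx=5,fy=5,interpolation=cv2.INTER_CUBIC))"
```

```text
7.65 shift mm [104.4   0.4   0.3] turn [-0.02 -0.04  0.04] | TCP [460.2 280.2  64.7] F [ 0.3 -0.2 -1.9] w 0.219 q6 2.0
tray (533, array([680.6, 302.1]), array([221.4,  99.8]), 74.1, np.float64(29.3)) jar (236, array([417. , 291.5]), array([ 44.3, 126.8]), 34.0, np.float64(109.8))
```

View pics/s3.png

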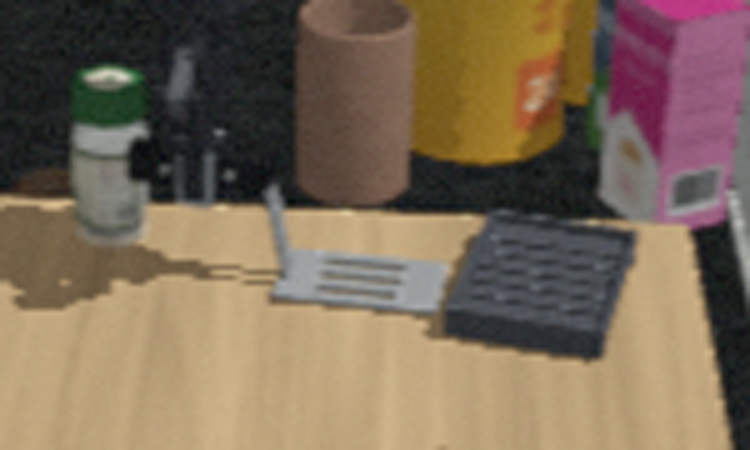

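The blade (crop (360,280)) is at the tray's front edge (450,300), flat near the board; the jar (110,150) is upright. Slide in.

Request:
carry_out --pt "0.003 0 0 0 0 0" --pt "0.008 0 0 0 0 0" --pt "0.014 0 0 0 0 0" --pt "0.02 0 0 0 0 0" --pt "0.026 0 0 0 0 0" --pt "0.032 0 0 0 0 0" --pt "0.038 0 0 0 0 0" --pt "0.044 0 0 0 0 0" --pt "0.048 0 0 0 0 0" --pt "0.05 0 0 0 0 0" --pt "0.05 0 0 0 0 0"

```text
time_s: 8.8
ee_pos: [0.5098, 0.2749, 0.0643]
eef_rot: [-0.0, 0.999, -0.052, -0.0]
ft_force: [0.1, -0.8, 0.5]
gripper_width: 0.221
finger_force: 107.4
```

```bash
python3 -c "
from h import *
rel((564,269,64.5),-6)
c,W=cap('top'); print('tray',rect(W,(185,133,240,180),.026,.06))
"
```

```text
8.8 shift mm [54.5  0.3 -0.2] turn [-0.    0.    0.03] | TCP [509.8 274.9  64.3] F [ 0.1 -0.8  0.5] w 0.221 q6 1.97
tray (553, array([669. , 261.8]), array([130.6,  96.5]), 77.1, np.float64(28.9))
```

The tray has not moved and the blade is going under freely. Continue.

Request:
carry_out --pt "0.003 0 0 0 0 0" --pt "0.008 0 0 0 0 0" --pt "0.014 0 0 0 0 0" --pt "0.02 0 0 0 0 0" --pt "0.026 0 0 0 0 0" --pt "0.032 0 0 0 0 0" --pt "0.038 0 0 0 0 0" --pt "0.044 0 0 0 0 0" --pt "0.049 0 0 0 0 0" --pt "0.053 0 0 0 0 0" --pt "0.055 0 0 0 0 0" --pt "0.055 0 0 0 0 0"

```text
time_s: 10.05
ee_pos: [0.5645, 0.2692, 0.0642]
eef_rot: [0.0, 0.999, -0.052, -0.0]
ft_force: [-0.2, -0.6, -1.3]
gripper_width: 0.215
finger_force: 107.4
```

```bash
python3 -c "
from h import *
rel((564,269,64.5),-6)
c,W=cap('top'); print('tray',rect(W,(185,133,240,180),.026,.04))
c,W=cap('side'); print('tray',rect(W,(285,155,330,192),.027,.04))
"
```

```text
10.05 shift mm [-0.5  0.3 -0.3] turn [0.   0.01 0.03] | TCP [564.5 269.2  64.2] F [-0.2 -0.6 -1.3] w 0.215 q6 1.93
tray (211, array([669.5, 261.2]), array([130.6,  94.2]), 76.3, np.float64(29.6))
tray (545, array([677.9, 303.9]), array([222. , 105.8]), 74.2, np.float64(29.3))
```

Request:
carry_out --pt "0 0 -0.002 0 0 0" --pt "0 0 -0.004 0 0 0" --pt "0 0 -0.006 0 0 0" --pt "0 0 -0.008 0 0 0" --pt "0 0 -0.011 0 0 0" --pt "0 0 -0.015 0 0 0" --pt "0 0 -0.019 0 0 0" --pt "0 0 -0.023 0 0 0" --pt "0 0 -0.027 0 0 0" --pt "0 0 -0.029 0 0 0" --pt "0 0 -0.03 0 0 0" --pt "0 0 -0.03 0 0 0"

```text
time_s: 11.35
ee_pos: [0.5644, 0.2692, 0.0944]
eef_rot: [-0.0, 0.999, -0.052, 0.0]
ft_force: [0.3, -0.4, -2.3]
gripper_width: 0.22
finger_force: 107.3
```

```bash
cat >> h.py <<'E'
def plane(W,box,lo,hi):
    u0,v0,u1,v1=box; S=W[v0:v1,u0:u1]; p=S[(S[...,2]>lo)&(S[...,2]<hi)]*1000
    c=p.mean(0); A=np.c_[p[:,:2]-c[:2],np.ones(len(p))]; return np.round(np.linalg.lstsq(A,p[:,2],rcond=None)[0],3)
E
python3 -c "
from h import *
rel((564,269,140),-6)
c,W=cap('top'); print('tray',rect(W,(180,130,245,185),.035,.08),plane(W,(195,140,232,168),.04,.08))
c,W=cap('side');cv2.imwrite('pics/s4.png',cv2.resize(c['image'][120:220,195:345],None,fx=5,fy=5,interpolation=cv2.INTER_CUBIC))
"
```

```text
11.35 shift mm [ -0.4   0.3 -45.6] turn [-0.   -0.    0.03] | TCP [564.4 269.2  94.4] F [ 0.3 -0.4 -2.3] w 0.22 q6 1.93
tray (323, array([669.7, 261.7]), array([131.9,  96. ]), 76.9, np.float64(53.1)) [ 1.3000e-02 -2.6000e-02  5.3008e+01]
```

View pics/s4.png

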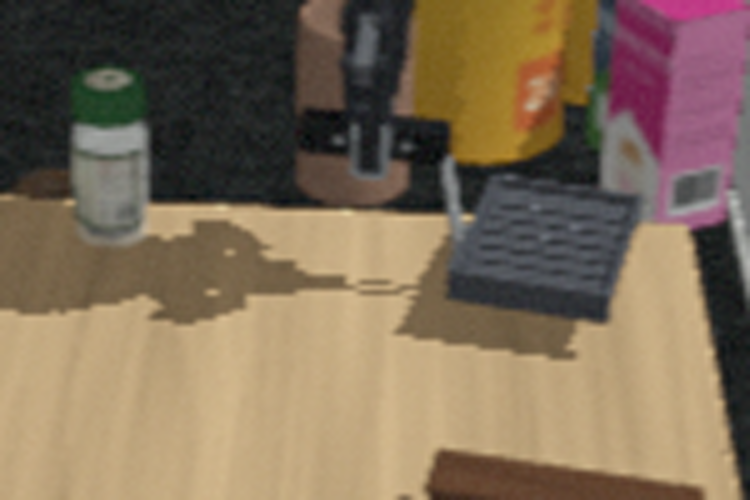

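The tray (crop (545,250)) rides level on the blade with its shadow clear beneath. Lift further.

Request:
carry_out --pt "0 0 -0.002 0 0 0" --pt "0 0 -0.005 0 0 0" --pt "0 0 -0.01 0 0 0" --pt "0 0 -0.015 0 0 0" --pt "0 0 -0.02 0 0 0" --pt "0 0 -0.025 0 0 0" --pt "0 0 -0.03 0 0 0" --pt "0 0 -0.035 0 0 0" --pt "0 0 -0.04 0 0 0" --pt "0 0 -0.043 0 0 0" --pt "0 0 -0.045 0 0 0" --pt "0 0 -0.045 0 0 0"

```text
time_s: 12.65
ee_pos: [0.5645, 0.2693, 0.1395]
eef_rot: [-0.0, 0.999, -0.052, 0.0]
ft_force: [-0.6, 0.3, -2.0]
gripper_width: 0.219
finger_force: 107.3
```

```bash
python3 -c "
from h import *
c,W=cap('top'); r=rect(W,(175,125,245,185),.08,.12); print('tray',r)
s=robot.sense(); g=s['ee_pos'][:2]*1000
ty=r[3]-90; st=np.array([658,-46]); sy=-10.7
d=sy-ty; a=np.radians(d); M=np.array([[np.cos(a),-np.sin(a)],[np.sin(a),np.cos(a)]])
tg=st-M@(r[1]-g); print(g,tg,-6+d)
rel((*tg,140),-6+d)
"
```

```text
tray (331, array([677.6, 297.4]), array([204.7,  97.9]), 77.0, np.float64(97.7))
[564.39066249 269.24010416] [546.01197158 -78.68050373] -3.6999999999999993
12.7 shift mm [ 17.9 347.9  -0.7] turn [-0.    0.   -2.27] | TCP [564.4 269.2 139.3] F [-0.3  0.1 -2.5] w 0.213 q6 1.93
```

Request:
carry_out --pt "0 0.002 0 0 0 0" --pt "0 0.006 0 0 0 0" --pt "0.001 0.012 0 0 0 0" --pt "0.001 0.021 0 0 0 0" --pt "0.002 0.033 0 0 0 0" --pt "0.003 0.046 0 0 0 0" --pt "0.004 0.06 0 0 0 0" --pt "0.005 0.075 0 0 0 0" --pt "0.006 0.091 0 0 0 0" --pt "0.007 0.107 0 0 0 0" --pt "0.008 0.123 0 0 0 0" --pt "0.0095 0.139 0 0 0 0"

```text
time_s: 13.9
ee_pos: [0.5593, 0.1286, 0.1393]
eef_rot: [0.0, 0.999, -0.052, -0.0]
ft_force: [-0.9, -0.2, -1.9]
gripper_width: 0.218
finger_force: 107.3
```

Request:
carry_out --pt "0.001 0.016 0 0 0 -0.2" --pt "0.002 0.032 0 0 0 -0.4" --pt "0.003 0.048 0 0 0 -0.6" --pt "0.0045 0.064 0 0 0 -0.8" --pt "0.0055 0.08 0 0 0 -1.0" --pt "0.0065 0.096 0 0 0 -1.2" --pt "0.0075 0.111 0 0 0 -1.4" --pt "0.0085 0.125 0 0 0 -1.6" --pt "0.009 0.138 0 0 0 -1.8" --pt "0.01 0.149 0 0 0 -2.0" --pt "0.0105 0.158 0 0 0 -2.2" --pt "0.011 0.165 0 0 0 -2.3"

```text
time_s: 15.1
ee_pos: [0.5532, -0.0359, 0.1393]
eef_rot: [0.0, 0.999, -0.032, 0.0]
ft_force: [0.5, -1.1, -2.5]
gripper_width: 0.217
finger_force: 107.3
```

Request:
carry_out --pt "0 0.004 0 0 0 0" --pt "0 0.006 0 0 0 0" --pt "0 0.007 0 0 0 0" --pt "0 0.007 0 0 0 0" --pt "0 0.007 0 0 0 0"

```text
time_s: 15.6
ee_pos: [0.5528, -0.042, 0.1393]
eef_rot: [-0.0, 0.999, -0.032, 0.0]
ft_force: [0.0, -0.3, -2.3]
gripper_width: 0.216
finger_force: 107.3
```

```bash
python3 -c "
from h import *
rel((552.6,-42.7,140),-3.7)
c,W=cap('top'); np.save('top5.npy',W); print('tray',rect(W,(255,115,340,195),.085,.12),plane(W,(275,135,322,170),.085,.12))
cv2.imwrite('pics/t5.png',cv2.resize(c['image'][105:245,180:360],None,fx=4,fy=4))
"
```

```text
15.6 shift mm [-0.1  0.7 -0.7] turn [-0.   -0.    0.05] | TCP [552.8 -42.  139.3] F [ 0.  -0.3 -2.3] w 0.216 q6 1.35
tray (212, array([658.3, -44.5]), array([129.4,  95.9]), 80.0, np.float64(98.7)) [ 1.3000e-02 -1.9000e-02  9.9013e+01]
```

View pics/t5.png

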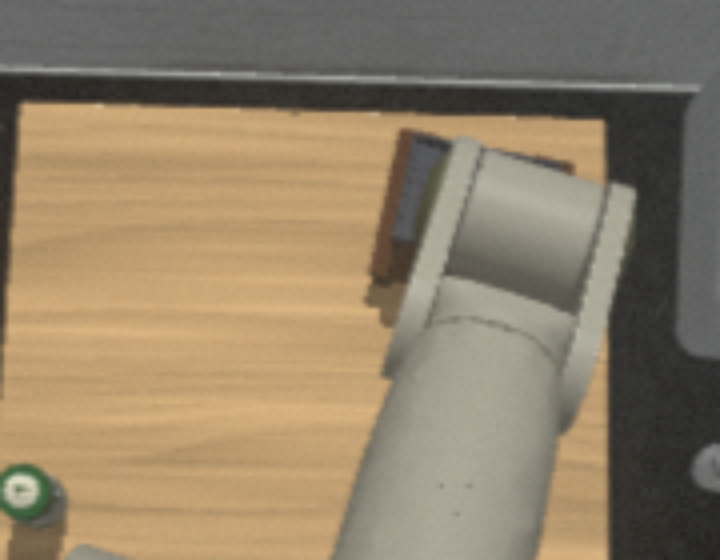

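The arm hides much of the tray, but its left edge (crop (420,190)) lies parallel over the left slat; depth agrees within 2 mm of the stand's middle. Lower.

Request:
carry_out --pt "0 0 0.002 0 0 0" --pt "0 0 0.005 0 0 0" --pt "0 0 0.009 0 0 0" --pt "0 0 0.014 0 0 0" --pt "0 0 0.019 0 0 0" --pt "0 0 0.023 0 0 0" --pt "0 0 0.026 0 0 0" --pt "0 0 0.028 0 0 0" --pt "0 0 0.029 0 0 0" --pt "0 0 0.029 0 0 0"

```text
time_s: 16.65
ee_pos: [0.5527, -0.0422, 0.1102]
eef_rot: [-0.0, 0.999, -0.032, -0.0]
ft_force: [-0.1, -0.3, -2.1]
gripper_width: 0.216
finger_force: 107.3
```

Request:
carry_out --pt "0 0 0.001 0 0 0" --pt "0 0 0.002 0 0 0" --pt "0 0 0.003 0 0 0" --pt "0 0 0.004 0 0 0" --pt "0 0 0.005 0 0 0" --pt "0 0 0.006 0 0 0" --pt "0 0 0.007 0 0 0" --pt "0 0 0.008 0 0 0" --pt "0 0 0.008 0 0 0"

```text
time_s: 17.55
ee_pos: [0.5528, -0.0422, 0.1023]
eef_rot: [0.0, 0.999, -0.032, 0.0]
ft_force: [0.5, -0.0, -0.6]
gripper_width: 0.217
finger_force: 107.3
```

```bash
python3 -c "
from h import *
rel((552.6,-42.7,102),-3.7)
c,W=cap('side'); cv2.imwrite('pics/s6.png',cv2.resize(c['image'][140:265,200:360],None,fx=4.5,fy=4.5,interpolation=cv2.INTER_CUBIC))
print(rect(W,(262,180,345,250),.055,.085),plane(W,(262,180,345,250),.055,.085))
c,W=cap('top'); print('tray',rect(W,(255,115,340,195),.055,.085))
"
```

```text
17.55 shift mm [-0.2  0.5  0.3] turn [-0.   -0.01  0.03] | TCP [552.8 -42.2 102.3] F [ 0.5 -0.  -0.6] w 0.217 q6 1.35
(1477, array([654. , -42.8]), array([133.8, 104.2]), 79.7, np.float64(62.7)) [-5.0000e-03  4.0000e-03  6.3367e+01]
tray (377, array([715. , -45.3]), array([205.6, 293.7]), 0.6, np.float64(63.0))
```

View pics/s6.png

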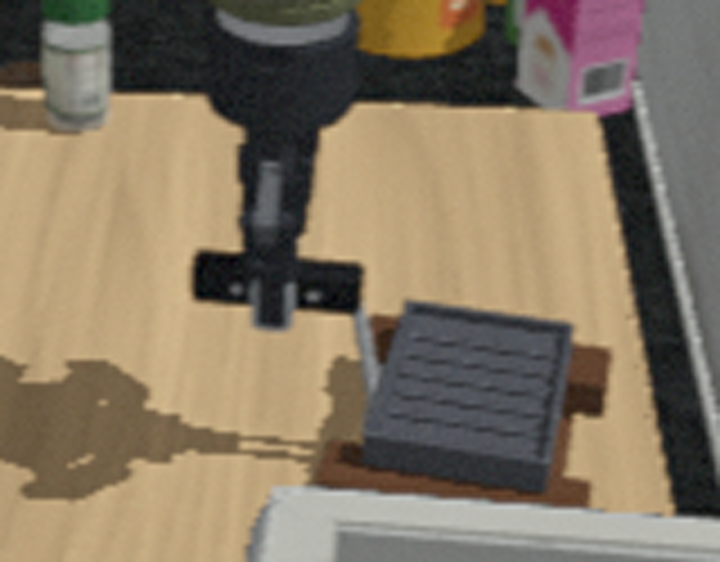

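The tray (crop (470,390)) sits on both slats, and the wrist load has dropped by the tray's weight. Draw the blade out slowly.

Request:
carry_out --pt "-0.002 0 0 0 0 0" --pt "-0.005 0 0 0 0 0" --pt "-0.008 0 0 0 0 0" --pt "-0.012 0 0 0 0 0" --pt "-0.016 0 0 0 0 0" --pt "-0.02 0 0 0 0 0" --pt "-0.023 0 0 0 0 0" --pt "-0.025 0 0 0 0 0" --pt "-0.025 0 0 0 0 0"

```text
time_s: 18.55
ee_pos: [0.5276, -0.0406, 0.1024]
eef_rot: [0.0, 0.999, -0.032, -0.0]
ft_force: [-0.2, 0.2, -1.6]
gripper_width: 0.218
finger_force: 107.3
```

```bash
python3 -c "
from h import *
rel((552.6,-42.7,102),-3.7)
c,W=cap('side'); print(rect(W,(275,195,345,250),.057,.085),plane(W,(262,180,345,250),.055,.085))
"
```

```text
18.55 shift mm [25.1  0.5  0.4] turn [0.   0.   0.03] | TCP [527.6 -40.6 102.4] F [-0.2  0.2 -1.6] w 0.218 q6 1.34
(1429, array([645.6, -41.2]), array([133.8, 121.2]), 79.7, np.float64(62.7)) [1.4000e-02 3.0000e-03 6.3038e+01]
```

The tray's far edge is unchanged (706 mm both times; the nearer extent is the rods), so it is not dragging.

Request:
carry_out --pt "-0.003 0 0 0 0 0" --pt "-0.008 0 0 0 0 0" --pt "-0.015 0 0 0 0 0" --pt "-0.024 0 0 0 0 0" --pt "-0.034 0 0 0 0 0" --pt "-0.046 0 0 0 0 0" --pt "-0.058 0 0 0 0 0" --pt "-0.072 0 0 0 0 0" --pt "-0.086 0 0 0 0 0" --pt "-0.1 0 0 0 0 0" --pt "-0.112 0 0 0 0 0" --pt "-0.118 0 0 0 0 0"

```text
time_s: 19.8
ee_pos: [0.4087, -0.0328, 0.1023]
eef_rot: [-0.0, 0.999, -0.032, -0.0]
ft_force: [-0.3, 0.3, -1.8]
gripper_width: 0.218
finger_force: 107.3
```

Request:
carry_out --pt "-0.002 0 0 0 0 0" --pt "-0.002 0 0 0 0 0" --pt "-0.002 0 0 0 0 0"

```text
time_s: 20.1
ee_pos: [0.4084, -0.0331, 0.1024]
eef_rot: [0.0, 0.999, -0.032, 0.0]
ft_force: [-0.5, -0.4, -1.2]
gripper_width: 0.221
finger_force: 107.3
```

```bash
python3 -c "
from h import *
rel((425,50,63),85)
c,W=cap('side'); print(rect(W,(275,195,345,250),.057,.085),plane(W,(285,200,345,250),.057,.085))
c,W=cap('top'); print('tray',rect(W,(255,125,340,192),.057,.08))
"
```

```text
20.1 shift mm [ 11.2 -84.   39.4] turn [ 3.000e-02 -2.000e-02 -8.867e+01] | TCP [408.4 -33.1 102.4] F [-0.5 -0.4 -1.2] w 0.221 q6 1.27
(1412, array([658., -44.]), array([133.4,  96.2]), 79.5, np.float64(62.7)) [6.0000e-03 2.0000e-03 6.3319e+01]
tray (981, array([622.5, -38.3]), array([129.8, 170.5]), 79.3, np.float64(62.5))
```

Tray settled at (658,-44), within 2 mm and 1° of the stand. Move left a little and lay the spatula down.

Request:
carry_out --pt "0 -0.004 0 0 0 0" --pt "0 -0.012 0 0 0 0" --pt "0 -0.024 0 0 0 0" --pt "0 -0.038 0 0 0 0" --pt "0 -0.05 0.004 0 0 0" --pt "0 -0.057 0.01 0 0 0" --pt "0 -0.06 0.018 0 0 0" --pt "0 -0.06 0.026 0 0 0" --pt "0 -0.06 0.033 0 0 0" --pt "0 -0.06 0.037 0 0 0" --pt "0 -0.06 0.039 0 0 0" --pt "0 -0.06 0.0395 0 0 0"

```text
time_s: 21.4
ee_pos: [0.4119, 0.0267, 0.0626]
eef_rot: [-0.0, 0.999, -0.032, -0.0]
ft_force: [0.1, -0.9, -1.0]
gripper_width: 0.217
finger_force: 107.5
```

Request:
carry_out --pt "0 0 0.0005 0 0 0" --pt "0 0 0.001 0 0 0" --pt "0 0 0.001 0 0 0" --pt "0 0 0.001 0 0 0"

```text
time_s: 21.8
ee_pos: [0.412, 0.0269, 0.0619]
eef_rot: [0.0, 0.999, -0.032, 0.0]
ft_force: [0.4, 0.5, -1.3]
gripper_width: 0.219
finger_force: 107.5
```

Request:
carry_out --pt "0 0 0 0 0 0" --pt "0 0 0 0 0 0" --pt "0 0 0 0 0 0" --pt "0 0 0 0 0 0" --pt "0 0 0 0 0 0" --pt "0 0 0 0 0 0" --pt "0 0 0 0 0 0" --pt "0 0 0 0 0 0" --pt "0 0 0 0 0 0" --pt "0 0 0 0 0 0" --fingers 0

```text
time_s: 22.8
ee_pos: [0.4119, 0.0269, 0.0618]
eef_rot: [0.0, 0.999, -0.032, 0.0]
ft_force: [0.1, -0.5, 0.9]
gripper_width: 1.002
finger_force: 0.0
```

Request:
carry_out --pt "0 0 -0.005 0 0 0" --pt "0 0 -0.015 0 0 0" --pt "0 0 -0.03 0 0 0" --pt "0 0 -0.05 0 0 0" --pt "0 0 -0.075 0 0 0" --pt "0 0 -0.1 0 0 0" --pt "0 0 -0.12 0 0 0" --pt "0 0 -0.135 0 0 0" --pt "0 0 -0.14 0 0 0" --pt "0 0 -0.14 0 0 0" --pt "0 0 -0.14 0 0 0"

```text
time_s: 23.9
ee_pos: [0.4115, 0.027, 0.2013]
eef_rot: [-0.0, 0.999, -0.032, -0.0]
ft_force: [-1.0, 1.3, 1.0]
gripper_width: 0.998
finger_force: 0.0
```

```bash
python3 -c "
from h import *
rel((408,27,200),-3.7)
c,W=cap('side'); print('tray',rect(W,(275,195,345,250),.057,.085),plane(W,(285,200,345,250),.057,.085),'handle',rect(W,(180,160,235,235),.075,.1))
cv2.imwrite('pics/s7.png',cv2.resize(c['image'][120:270,140:360],None,fx=3.6,fy=3.6,interpolation=cv2.INTER_CUBIC))
"
```

```text
23.9 shift mm [-3.5  0.2  1.3] turn [-0.01  0.05  0.03] | TCP [411.5  27.  201.3] F [-1.   1.3  1. ] w 0.998 q6 1.41
tray (1417, array([657.8, -43.5]), array([134.6,  96.3]), 79.8, np.float64(62.5)) [7.0000e-03 0.0000e+00 6.3201e+01] handle (336, array([410.8,  25.2]), array([23. , 89.8]), 86.5, np.float64(89.9))
```

View pics/s7.png

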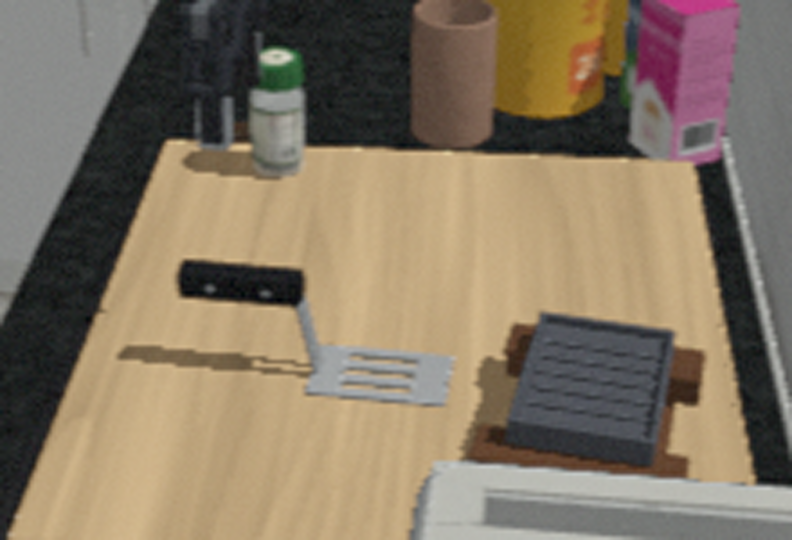

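The spatula lies flat (blade at crop (380,375)) clear of the stand, the tray sits square on both slats (590,385), and the jar and mug are upright in place. Handing in.

```bash
python3 -c "
from rig import robot
print(robot.finish_job())"
```

```text
the job is handed in; nothing more can be done
None
```

I handed the job in at about 24 s: the tray sits level on both slats, within about 3 mm and 1° of the stand's middle by camera, and the spatula lies flat on the board clear of both. The hand-in gave no verdict.

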